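# Start the film from the console switches

### The job

Get the home cinema ready by pressing three of the switches on the console with a fingertip, gently, each one fully down so that it stays down: first the large round key (screen), then the long bar key (lights), then the square key (film). Leave the small round key up, do not pick up anything, and do not shift the switch boxes or disturb the loose things around them.

Things in the scene. Friction and masses are not known exactly. Their poses are not given: they have to be found in the camera images.
- round_switch: Large round switch: round black box 96 mm across and 30 mm high with a plain aluminium disc key 56 mm across in the middle of its top. Loose, 0.4 to 0.75 kg, standing flat on the console. Origin: centre of the box's underside, z up. The four switches change places.
- round_key_top (a point): Centre of the top face of the round switch's key; moves with the key. 46 mm above the table with the key up, 38 mm with it fully down and let go (still 8 mm proud of the box).
- round_key (a joint): How far this key is pressed down, m: 0 up (start), 0.008 at its stop. The key sinks straight down against a steady 3 N and stays where it is left. Its metal cap is sprung on top of this (2.5 N per mm, 6 mm at most): under the finger it first gives about 1 mm, then the key sinks, and at the stop the cap gives on as the push grows; let go, the cap rises again and the key stays down.
- bar_switch: Bar switch: oblong black box 124 mm long (own y) by 56 mm (own x) and 30 mm high with an aluminium bar key 90 mm long (own y) by 28 mm in the middle of its top. Loose, 0.4 to 0.75 kg, standing flat on the console. Origin: centre of the box's underside, z up. The four switches change places.
- bar_key_top (a point): Centre of the top face of the bar switch's key; moves with the key. 46 mm above the table with the key up, 38 mm with it fully down and let go (still 8 mm proud of the box).
- bar_key (a joint): How far this key is pressed down, m: 0 up (start), 0.008 at its stop. The key sinks straight down against a steady 3 N and stays where it is left. Its metal cap is sprung on top of this (2.5 N per mm, 6 mm at most): under the finger it first gives about 1 mm, then the key sinks, and at the stop the cap gives on as the push grows; let go, the cap rises again and the key stays down.
- square_switch: Square switch: square black box 80 by 80 mm and 30 mm high with an aluminium square key 46 by 46 mm in the middle of its top. Loose, 0.4 to 0.75 kg, standing flat on the console. Origin: centre of the box's underside, z up. The four switches change places.
- square_key_top (a point): Centre of the top face of the square switch's key; moves with the key. 46 mm above the table with the key up, 38 mm with it fully down and let go (still 8 mm proud of the box).
- square_key (a joint): How far this key is pressed down, m: 0 up (start), 0.008 at its stop. The key sinks straight down against a steady 3 N and stays where it is left. Its metal cap is sprung on top of this (2.5 N per mm, 6 mm at most): under the finger it first gives about 1 mm, then the key sinks, and at the stop the cap gives on as the push grows; let go, the cap rises again and the key stays down.
- small_switch: Small round switch, to be left alone: round black box 68 mm across and 30 mm high with an aluminium disc key 28 mm across in the middle of its top. Loose, 0.4 to 0.75 kg, standing flat on the console. Origin: centre of the box's underside, z up. The four switches change places.
- small_key_top (a point): Centre of the top face of the small switch's key; moves with the key. 46 mm above the table with the key up, 38 mm with it fully down and let go (still 8 mm proud of the box).
- small_key (a joint): How far this key is pressed down, m: 0 up (start), 0.008 at its stop. The key sinks straight down against a steady 3 N and stays where it is left. Its metal cap is sprung on top of this (2.5 N per mm, 6 mm at most): under the finger it first gives about 1 mm, then the key sinks, and at the stop the cap gives on as the push grows; let go, the cap rises again and the key stays down.
- remote: Remote control, 170 (own x) x 46 x 18 mm, loose. Origin: centre of underside.
- tumbler: White open cup, 72 mm across the rim, 90 mm high, loose. Origin: centre of underside.
- bowl: Open wooden snack bowl, 110 mm across, 45 mm high, loose. Origin: centre of underside.
- jar: Closed amber glass jar, 58 mm across, 80 mm high, loose. Origin: centre of underside.
- coasters: Round cork coaster block, 92 mm across, 22 mm high, loose. Origin: centre of underside.
- glasses_case: Brown spectacles case, 150 (own x) x 60 x 38 mm, loose. Origin: centre of underside.

How it is judged:
On the way, in this order (a step that is already met when the one before it is completed fails the run):
1. the large round key is pressed down (value of joint round_key above 0.0055 m), for 0.1 s.
2. then the long bar key is pressed down (value of joint bar_key above 0.0055 m), for 0.1 s.
3. then the square key is pressed down (value of joint square_key above 0.0055 m), for 0.1 s.
At the end, for the whole second after the job is handed in: The large round, bar and square keys are all down (at least 5.5 of their 8 mm), the small round key is up (under 2 mm), and all four switch boxes stand flat, at rest, within 15 mm of where they started (value of joint each of round_key, bar_key, square_key above 0.0055 m and value of joint small_key below 0.002 m and distance of each of round_switch, bar_switch, square_switch, small_switch from where it was at the start of the episode below 0.015 m and angle between each of round_switch, bar_switch, square_switch, small_switch's own z axis and vertical below 0.05 rad and linear speed of each of round_switch, bar_switch, square_switch, small_switch below 0.02 m/s); the robot touches nothing.
It fails at once if a key is pressed out of order: the bar key (over 4 mm) before the large round key is down, or the square key (over 4 mm) before the bar key is down ((value of joint bar_key above 0.004 m and value of joint round_key below 0.0055 m) or (value of joint square_key above 0.004 m and value of joint bar_key below 0.0055 m)).
It fails at once if the small round key is pressed (over 2 mm) (value of joint small_key above 0.002 m).
It fails at once if a switch is pressed roughly, with more than 20 N (contact force between any of the fingers, the arm and round_switch above 20 N or contact force between any of the fingers, the arm and bar_switch above 20 N or contact force between any of the fingers, the arm and square_switch above 20 N or contact force between any of the fingers, the arm and small_switch above 20 N).
It fails at once if a switch box is lifted (10 mm), tipped or shifted more than 15 mm (height (world z) of any of round_switch, bar_switch, square_switch, small_switch above 0.01 m or angle between any of round_switch, bar_switch, square_switch, small_switch's own z axis and vertical above 0.2 rad or distance of any of round_switch, bar_switch, square_switch, small_switch from where it was at the start of the episode above 0.015 m).
It fails at once if something else on the console is moved more than 15 mm or tipped (distance of any of remote, tumbler, bowl, jar, coasters, glasses_case from where it was at the start of the episode above 0.015 m or angle between any of remote, tumbler, bowl, jar, coasters, glasses_case's own z axis and vertical above 0.25 rad).
It also fails if it takes over 58 s, if anything falls off the work surface, if the arm or the gripper's body presses on something with over 40 N, if the wrist force passes 120 N, or if a joint passes its speed limit or range.

### The arm

A 7-joint arm with a two-finger parallel gripper is mounted at the origin on the work surface. World frame = base frame: x ahead of the robot, y to its left, z up, the work surface at z = 0. Lengths are in m, angles in rad, forces in N, time in s.
With the tool pointing down it reaches from about 0.4 to 0.85 m from the base axis. Payload 10.4 kg.
Tool frame: the origin (TCP) lies at the very end of the fingers, on their centre line; the grasp point (between the pads) lies 19 mm behind it; z points along the fingers, y is the line along which they close (so a half turn about z gives the same grasp; the last joint's range is limited). The gripper opens to 87 mm and grips with 3 to 60 N. Pads are 19 mm wide; open, the fingers measure 117 mm over their backs; the gripper's body (75 mm by 190 mm) begins 51 mm behind the grasp point.
Start: joints at [1.318, 0.332, -0.065, 1.46, 0.022, 1.35, -0.088], TCP at [0.142, -0.609, 0.223] pointing down, gripper open.
Joint ranges: [-2.6, 2.6], [-0.5, 2.12], [-1.47, 1.34], [0.16, 2.42], [-1.27, 4.41], [0.06, 2.06], [-2.6, 2.6]. Speed limits (rad/s): [2.22, 2.22, 2.79, 2.79, 3.14, 3.14, 3.14].

### API

Orientations are given as a unit quaternion [x, y, z, w].
In Python, from bench import status, camera, order gives the robot as it stands.
- The arm moves only by the tool jog_arm, never from a script. Its argument "plan" is a list of rows, each a list of 7 numbers: the turn, a rotation vector about the tool's x, y, z in rad, then the shift along the tool's x, y, z in mm, then the opening, from -1 (shut) to 1 (fully open). A call has 1 to 12 rows; each row is the pose to reach, as a shift and turn from the pose commanded when the call began, along the tool's axes at that moment; what a row does not reach only later rows make up. A row lasts 1/10 s, in which the tool goes at most 50 mm and 8.59 degrees, less where a joint would pass 70% of its speed; a pose out of reach is approached as far as the arm can. A call with a gripper value outside its range is refused whole. The fingers move at their own pace and stop on an object; "squeeze" is the grip in N (left out, the last holds). Time passes only in rows, so rows that repeat a pose let the fingers close. It gives the time, the measured TCP pose, the force, the opening and the grip force at its end, in the units of the state.
- status.read_state(): the state, without advancing time (a new reading comes with each control period).
- camera(name): name is "scene" or "top" or "wrist"; returns a dict with "image" (400x640x3 uint8, red, green, blue), "z_map" (400x640 float32, m along the optical axis (not along the pixel's ray), 0 where there is no reading), "fx", "fy", "cx", "cy" (pixels), "world_from_camera" (4x4, takes a point from camera to world coordinates); the wrist camera has in their place "mount" (4x4, takes a point from camera to tool coordinates, whose origin is the TCP and whose axes are the flange's). Camera axes: x right, y down, z forward; pixel columns grow to the right and rows downward; lengths in m; the calibration is good to about 2 mm. A picture is of the moment at which its call begins: read the wrist's pose just before it.
- order.close_job(): hands the job in; it is judged then, once.
The state is a dict: "time": time; "joint_positions": joint angles; "joint_vel": joint speeds; "joint_torque": joint torques, N m; "ee_pos": TCP position; "eef_rot": TCP orientation; "ft_force": force on the tool from outside, world axes, zero at the start; "torque": the same for the moment, N m; "width": finger opening in m; "grip_force": force on a finger pad.
Only numpy, scipy, OpenCV 4.12 (cv2) and the standard library are available. Lean on these libraries where they do the work, as an engineer would, in place of code of your own. Each camera call takes 0.05 s, during which the arm holds its last target. There are 200 camera calls.

## Working session

There is one attempt and no reset: what is moved stays moved. The work goes in short steps, Python scripts to look and compute and a tool call to move; the robot and the scene stay as the last step left them, time stands still between calls to the robot, and variables do not carry over. Pictures are saved under pics/ and viewed, at most 10 in all, crops included, and the job is handed in when it is done.

Besides the shell and the picture viewer there is one more tool, called after "Emit:" as name(argument=value, ...) on one line, values as JSON. jog_arm: Moves the arm, as the interface text tells. Its arguments: {"type":"object","properties":{"plan":{"type":"array"},"squeeze":{"type":"number"}},"required":["plan"]}

```bash
mkdir -p pics
python3 - <<'E'
from bench import status,camera
import cv2,numpy as np
print(status.read_state())
for n in("top","scene"):
    c=camera(n);np.savez("/tmp/"+n,**c)
    cv2.imwrite(f"pics/{n}0.png",c["image"][:,:,::-1])
E
```

```text
{'time': 0.0, 'joint_positions': array([ 1.31840595,  0.33286932, -0.06470705,  1.460961  ,  0.02164323,
        1.34990513, -0.08851345]), 'joint_vel': array([ 1.88580646e-05, -4.61136911e-04, -8.03158633e-04,  4.61824226e-04,
        8.30482084e-04,  1.67652150e-03, -6.28001009e-04]), 'joint_torque': array([-1.47182673e-03, -6.23256898e+01,  2.37387355e-02, -3.89909863e+01,
       -6.14496949e-02,  3.95927543e-02,  1.37082643e-04]), 'ee_pos': array([ 0.14225084, -0.60818773,  0.22174617]), 'eef_rot': array([ 9.93405164e-01,  1.14654517e-01, -1.36329191e-04, -7.10047050e-04]), 'ft_force': array([-0.20518266, -0.20191207, -0.22741977]), 'torque': array([ 0.01095321, -0.02547478,  0.00107266]), 'grip_force': 0.0, 'width': 0.08690969917212343}
```

View pics/top0.png

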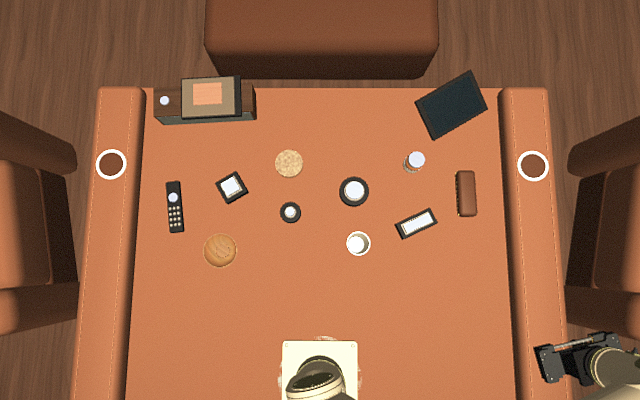

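View pics/scene0.png

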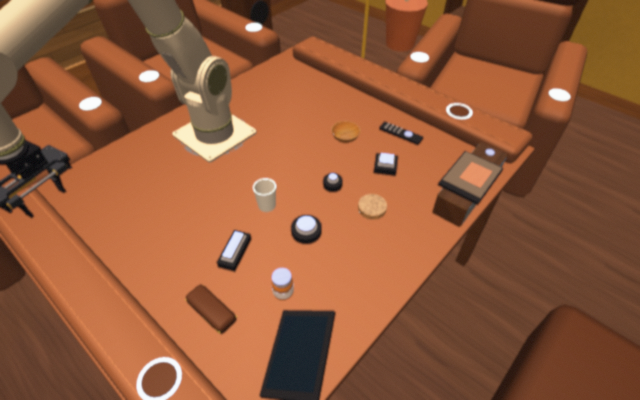

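The top view shows the round key near (354,191), the bar near (416,223), the square near (232,186) and the small key near (290,211). The tumbler is at (358,244). The scene view agrees. Next I'll measure the keys.

```bash
cat > h.py <<'E'
import cv2,numpy as np
def world(c,T,u,v):
    z=c["z_map"][v,u].astype(float)
    P=np.stack([(u-c["cx"])/c["fx"]*z,(v-c["cy"])/c["fy"]*z,z,np.ones_like(z)],-1)
    return (P@T.T)[:,:3]
def keys(c,T):
    v,u=np.mgrid[0:400,0:640]; W=world(c,T,u.ravel(),v.ravel()).reshape(400,640,3)
    return W
E
python3 - <<'E'
from h import *
c=dict(np.load("/tmp/top.npz")); W=keys(c,c["world_from_camera"])
g=c["image"].astype(int)
for n,(u,v) in dict(round=(354,191),bar=(416,223),square=(232,186),small=(290,211)).items():
    m=np.zeros((400,640),bool);m[v-25:v+26,u-30:u+31]=1
    k=m&(g.min(2)>120)&(W[...,2]>.025)&(W[...,2]<.07); 
    kk=cv2.connectedComponents(k.astype(np.uint8))[1]; k=kk==kk[v,u]
    p=W[k]; r=cv2.minAreaRect((p[:,:2]*1000).astype(np.float32))
    b=m&(W[...,2]>.018)&(W[...,2]<.065); q=W[b]
    rb=cv2.minAreaRect((q[:,:2]*1000).astype(np.float32))
    print(n,k.sum(),np.round(p.mean(0)*1000,1),np.round(np.median(p[:,2])*1000,1),r,"box",rb)
for n,(u,v) in dict(table=(300,290),tumbler=(358,240),jar=(416,160),coast=(289,163),case=(466,194),bowl=(220,250)).items():print(n,np.round(W[v,u]*1000))
E
```

```text
round 310 [ 584.5 -105.4   43.7] 46.0 ((586.7091064453125, -105.40745544433594), (61.7931022644043, 62.551849365234375), 89.5072250366211) box ((587.3681640625, -105.57064056396484), (94.20600891113281, 94.12327575683594), 0.9868205785751343)
bar 355 [ 482.6 -303.    42.2] 45.2 ((483.42755126953125, -305.39727783203125), (37.02091979980469, 100.9493408203125), 25.50041389465332) box ((483.9211120605469, -303.3083801269531), (55.957157135009766, 125.8183822631836), 25.467784881591797)
square 275 [595.3 289.7  43.7] 46.2 ((597.6868286132812, 292.8642272949219), (55.031005859375, 56.22423553466797), 32.64235305786133) box ((598.7557983398438, 292.8463439941406), (81.58367156982422, 80.36760711669922), 32.01726150512695)
small 100 [515.4  98.2  41.3] 44.6 ((517.1979370117188, 98.40656280517578), (35.18621063232422, 32.43419647216797), 0.4638757109642029) box ((516.4990844726562, 98.58418273925781), (64.61092376708984, 64.59363555908203), 3.0183191299438477)
table [270.  65.   2.]
tumbler [ 429. -120.    9.]
jar [ 676. -297.   80.]
coast [679. 105.  23.]
case [ 576. -463.   38.]
bowl [394. 324.   6.]
```

Emit:
jog_arm(plan=[[0, 0, 0, 0, 0, 0, -1], [0, 0, 0, 40, -28, 0, -1], [0, 0, 0, 80, -57, 0, -1], [0, 0, 0, 120, -85, 0, -1], [0, 0, 0, 160, -113, 0, -1], [0, 0, 0, 200, -142, 0, -1], [0, 0, 0, 240, -170, 0, -1], [0, 0, 0, 280, -198, 20, -1], [0, 0, 0, 320, -227, 40, -1], [0, 0, 0, 360, -255, 60, -1], [0, 0, 0, 400, -284, 72, -1], [0, 0, 0, 440, -312, 72, -1]])

```text
time: 1.3
ee_pos: [0.4942, -0.209, 0.1492]
eef_rot: [0.993, 0.114, -0.001, -0.0]
ft_force: [0.7, -0.1, 0.5]
width: 0.0026
grip_force: 0.0
```

Emit:
jog_arm(plan=[[0, 0, 0, 36, -25, 0, -1], [0, 0, 0, 72, -51, 0, -1], [0, 0, 0, 108, -76, 0, -1], [0, 0, 0, 108, -76, 0, -1], [0, 0, 0, 108, -76, 0, -1], [0, 0, 0, 108, -76, 0, -1]])

```text
time: 1.9
ee_pos: [0.5816, -0.1132, 0.1506]
eef_rot: [0.993, 0.114, -0.0, 0.0]
ft_force: [0.1, -0.8, 0.0]
width: 0.0003
grip_force: 0.0
```

```bash
cat > go.py <<'E'
import sys,numpy as np
from bench import status
from scipy.spatial.transform import Rotation as R
s=status.read_state(); r=R.from_quat(s["eef_rot"])
t=np.array([float(a) for a in sys.argv[1:4]])
print(s["time"],np.round(s["ee_pos"]*1e3,1),np.round(s["eef_rot"],4),s["ft_force"].round(2),s["width"],s["joint_positions"].round(2),"shift",r.inv().apply(t-s["ee_pos"]*1e3).round(1))
E
python3 go.py 587 -105.5 60
python3 - <<'E'
from bench import status,camera
from h import *
c=camera("wrist");np.savez("/tmp/w",**c);cv2.imwrite("pics/w1.png",c["image"][:,:,::-1])
print(c["mount"])
E
```

```text
1.9 [ 581.6 -113.2  150.6] [ 9.935e-01  1.140e-01 -4.000e-04  3.000e-04] [ 0.09 -0.8   0.03] 0.0002826621233003267 [ 0.53  0.36 -0.5   1.62  0.18  1.21 -1.36] shift [ 7.1 -6.4 90.6]
[[-6.13205163e-05 -9.70673964e-01 -2.40399774e-01  6.61950562e-02]
 [ 9.99999977e-01 -1.03648708e-05 -2.13226509e-04  2.09154152e-04]
 [ 2.04481709e-04 -2.40399782e-01  9.70673943e-01 -1.61885955e-01]
 [ 0.00000000e+00  0.00000000e+00  0.00000000e+00  1.00000000e+00]]
```

View pics/w1.png

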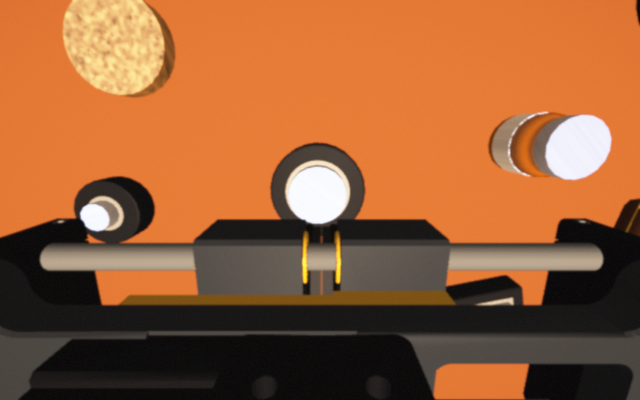

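The wrist view shows the round key at about (318,195), just ahead of the shut fingertips, with the area under them clear. I'll move over the key and descend to 60 mm.

Emit:
jog_arm(plan=[[0, 0, 0, 7, -6.5, 20, -1], [0, 0, 0, 7, -6.5, 50, -1], [0, 0, 0, 7, -6.5, 75, -1], [0, 0, 0, 7, -6.5, 90, -1], [0, 0, 0, 7, -6.5, 90, -1], [0, 0, 0, 7, -6.5, 90, -1]])

```text
time: 2.55
ee_pos: [0.5878, -0.1047, 0.0618]
eef_rot: [0.993, 0.114, 0.0, 0.0]
ft_force: [0.2, -0.4, 1.2]
width: 0.0003
grip_force: 0.0
```

```bash
python3 go.py 587 -105.5 36
python3 - <<'E'
from h import *
from bench import status
from scipy.spatial.transform import Rotation as R
c=dict(np.load("/tmp/w.npz"))
T=np.eye(4);T[:3,:3]=R.from_quat([.9935,.114,-.0004,.0003]).as_matrix();T[:3,3]=[.5816,-.1132,.1506]
W=keys(c,T@c["mount"]);g=c["image"]
k=(np.abs(W[...,2]-.046)<.006)&(g.min(2)>120);k[:150]=0;k[:, :270]=0;k[:,370:]=0;k[226:]=0
p=W[k];print(k.sum(),np.median(p[:,2]),cv2.minEnclosingCircle((p[:,:2]*1e3).astype(np.float32)))
E
```

```text
2.55 [ 587.8 -104.7   61.8] [9.935e-01 1.143e-01 4.000e-04 2.000e-04] [ 0.24 -0.37  1.16] 0.00028543127453485627 [ 0.49  0.46 -0.49  1.69  0.24  1.05 -1.42] shift [-1.   0.6 25.8]
2591 0.04551714164419601 ((585.8121948242188, -108.76152801513672), 27.925458908081055)
```

Emit:
jog_arm(plan=[[0, 0, 0, -1, 1.5, 8, -1], [0, 0, 0, -1, 1.5, 13, -1], [0, 0, 0, -1, 1.5, 16, -1], [0, 0, 0, -1, 1.5, 19, -1], [0, 0, 0, -1, 1.5, 22, -1], [0, 0, 0, -1, 1.5, 24, -1], [0, 0, 0, -1, 1.5, 26, -1], [0, 0, 0, -1, 1.5, 26, -1], [0, 0, 0, -1, 1.5, 26, -1]])

```text
time: 3.45
ee_pos: [0.587, -0.1061, 0.0354]
eef_rot: [0.993, 0.115, 0.0, 0.0]
ft_force: [-2.8, -1.5, 7.0]
width: 0.0006
grip_force: 3.8
```

7 N at z = 35.4 mm means the key is at its stop. I'll lift and go to the bar.

Emit:
jog_arm(plan=[[0, 0, 0, 0, 0, -15, -1], [0, 0, 0, 0, 0, -45, -1], [0, 0, 0, 0, 0, -80, -1], [0, 0, 0, 0, 0, -90, -1], [0, 0, 0, 0, 0, -90, -1]])

```text
time: 3.95
ee_pos: [0.5881, -0.1055, 0.1271]
eef_rot: [0.993, 0.115, 0.002, 0.0]
ft_force: [-0.5, -0.5, 0.1]
width: 0.0006
grip_force: 0.0
```

```bash
python3 go.py 484 -303.5 120
```

```text
3.95 [ 588.1 -105.5  127.1] [9.934e-01 1.148e-01 1.800e-03 5.000e-04] [-0.53 -0.54  0.15] 0.0005801346335560674 [ 0.51  0.39 -0.51  1.64  0.2   1.17 -1.38] shift [-146.6  169.     6.9]
```

Emit:
jog_arm(plan=[[0, 0, 0, -29, 34, 0, -1], [0, 0, 0, -58, 68, 0, -1], [0, 0, 0, -87, 101, 0, -1], [0, 0, 0, -117, 135, 0, -1], [0, 0, 0, -146.5, 169, 0, -1], [0, 0, 0, -146.5, 169, 10, -1], [0, 0, 0, -146.5, 169, 20, -1], [0, 0, 0, -146.5, 169, 20, -1], [0, 0, 0, -146.5, 169, 20, -1]])

```text
time: 4.85
ee_pos: [0.4833, -0.302, 0.1043]
eef_rot: [0.993, 0.116, -0.0, -0.001]
ft_force: [-0.1, 0.1, 0.4]
width: 0.0003
grip_force: 0.0
```

```bash
python3 go.py 484 -303.5 60
python3 - <<'E'
from h import *
from bench import camera
c=camera("top"); W=keys(c,c["world_from_camera"])
print(np.median(W[188:195,351:358,2]))
cv2.imwrite("pics/t2.png",cv2.resize(c["image"][130:280,180:500,::-1],(800,375)))
E
```

```text
4.85 [ 483.3 -302.   104.3] [ 9.933e-01  1.159e-01 -3.000e-04 -7.000e-04] [-0.09  0.08  0.4 ] 0.0003154311933700895 [ 0.82  0.34 -0.41  1.73  0.15  1.1  -0.97] shift [ 0.4  1.7 44.3]
0.0394798176686717
```

View pics/t2.png

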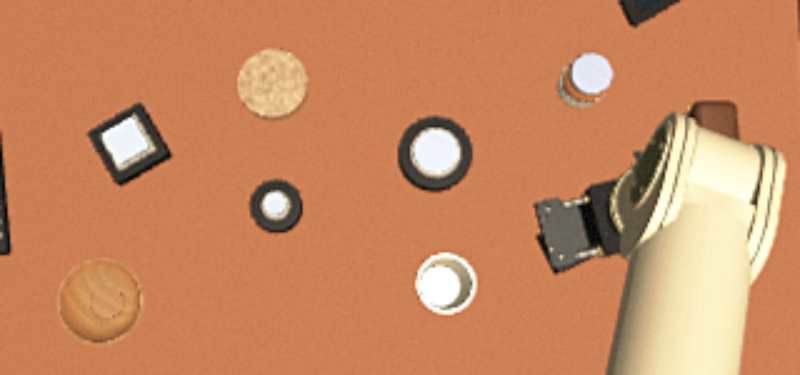

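The round key, at (435,152) in this crop, now reads 39 mm high, so it is down. Nothing has shifted. Next I'll press the bar.

Emit:
jog_arm(plan=[[0, 0, 0, 0.5, 1.5, 20, -1], [0, 0, 0, 0.5, 1.5, 40, -1], [0, 0, 0, 0.5, 1.5, 50, -1], [0, 0, 0, 0.5, 1.5, 55, -1], [0, 0, 0, 0.5, 1.5, 58, -1], [0, 0, 0, 0.5, 1.5, 61, -1], [0, 0, 0, 0.5, 1.5, 64, -1], [0, 0, 0, 0.5, 1.5, 66, -1], [0, 0, 0, 0.5, 1.5, 67.5, -1], [0, 0, 0, 0.5, 1.5, 67.5, -1], [0, 0, 0, 0.5, 1.5, 67.5, -1]])

```text
time: 6.0
ee_pos: [0.4839, -0.3052, 0.0377]
eef_rot: [0.993, 0.115, 0.0, 0.0]
ft_force: [1.1, 1.0, 1.8]
width: 0.0004
grip_force: 1.1
```

Emit:
jog_arm(plan=[[0, 0, 0, 0, 0, 1, -1], [0, 0, 0, 0, 0, 2, -1], [0, 0, 0, 0, 0, 2.5, -1], [0, 0, 0, 0, 0, 2.5, -1], [0, 0, 0, 0, 0, 2.5, -1]])

```text
time: 6.5
ee_pos: [0.484, -0.3052, 0.0355]
eef_rot: [0.993, 0.115, 0.0, 0.0]
ft_force: [-0.5, 1.9, 6.9]
width: 0.0009
grip_force: 3.7
```

Emit:
jog_arm(plan=[[0, 0, 0, 0, 0, -15, -1], [0, 0, 0, 0, 0, -45, -1], [0, 0, 0, 0, 0, -80, -1], [0, 0, 0, 0, 0, -105, -1], [0, 0, 0, 0, 0, -105, -1]])

```text
time: 7.0
ee_pos: [0.485, -0.3063, 0.1443]
eef_rot: [0.993, 0.114, 0.002, 0.002]
ft_force: [-0.1, -0.2, 0.2]
width: 0.0004
grip_force: 0.0
```

```bash
python3 go.py 598.5 293 140
```

```text
7.0 [ 485.  -306.3  144.3] [0.9934 0.1144 0.002  0.0021] [-0.1  -0.17  0.24] 0.0003921050919806694 [ 0.83  0.3  -0.41  1.69  0.13  1.17 -0.96] shift [ 246.8 -557.8    2.6]
```

Emit:
jog_arm(plan=[[0, 0, 0, 15, -35, 0, -1], [0, 0, 0, 31, -70, 0, -1], [0, 0, 0, 46, -105, 0, -1], [0, 0, 0, 62, -140, 0, -1], [0, 0, 0, 77, -174, 0, -1], [0, 0, 0, 93, -209, 0, -1], [0, 0, 0, 108, -244, 0, -1], [0, 0, 0, 123, -279, 0, -1], [0, 0, 0, 139, -314, 0, -1], [0, 0, 0, 154, -349, 0, -1], [0, 0, 0, 154, -349, 0, -1]])

```text
time: 8.1
ee_pos: [0.5533, 0.0759, 0.1397]
eef_rot: [0.993, 0.118, -0.0, -0.001]
ft_force: [-0.6, 0.3, -0.1]
width: 0.0006
grip_force: 0.0
```

Emit:
jog_arm(plan=[[0, 0, 0, 15, -35, 0, -1], [0, 0, 0, 31, -70, 0, -1], [0, 0, 0, 46, -105, 0, -1], [0, 0, 0, 62, -140, 0, -1], [0, 0, 0, 77, -174, 0, -1], [0, 0, 0, 93, -209, 0, -1], [0, 0, 0, 93, -209, 0, -1], [0, 0, 0, 93, -209, 0, -1]])

```text
time: 8.9
ee_pos: [0.5965, 0.2944, 0.139]
eef_rot: [0.993, 0.115, -0.001, 0.0]
ft_force: [-0.7, -1.3, 0.5]
width: 0.0006
grip_force: 0.0
```

```bash
python3 go.py 598.5 293 60;  python3 - <<'E'
from h import *
from bench import camera
c=camera("top"); W=keys(c,c["world_from_camera"])
print(np.median(W[188:195,351:358,2]),np.median(W[221:226,411:421,2]))
cv2.imwrite("pics/t3.png",cv2.resize(c["image"][130:280,180:500,::-1],(800,375)))
E
```

```text
8.9 [596.5 294.4 139. ] [ 9.933e-01  1.153e-01 -8.000e-04  5.000e-04] [-0.66 -1.28  0.51] 0.0005633169547165276 [-0.07  0.56 -0.66  1.42  0.34  1.28 -2.09] shift [ 1.8  1.8 79. ]
0.03942165313456947 0.039270437528944435
```

View pics/t3.png

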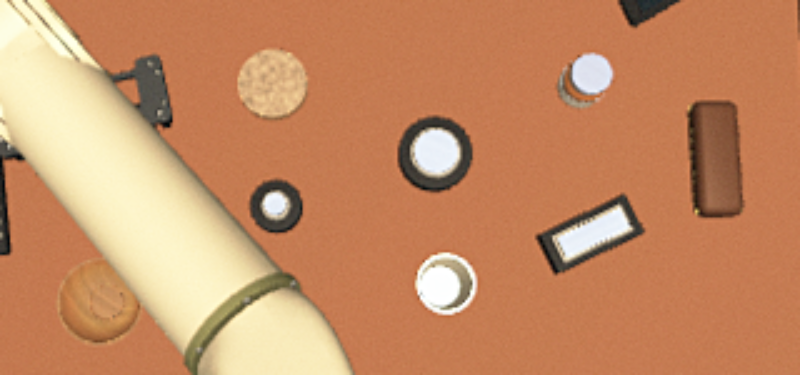

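The round key (435,152) and the bar (590,233) both read 39 mm high, so both are down. Nothing has moved. Now the square key.

Emit:
jog_arm(plan=[[0, 0, 0, 1.5, 1.5, 25, -1], [0, 0, 0, 1.5, 1.5, 55, -1], [0, 0, 0, 1.5, 1.5, 75, -1], [0, 0, 0, 1.5, 1.5, 85, -1], [0, 0, 0, 1.5, 1.5, 90, -1], [0, 0, 0, 1.5, 1.5, 93, -1], [0, 0, 0, 1.5, 1.5, 96, -1], [0, 0, 0, 1.5, 1.5, 99, -1], [0, 0, 0, 1.5, 1.5, 101, -1], [0, 0, 0, 1.5, 1.5, 103, -1], [0, 0, 0, 1.5, 1.5, 103, -1], [0, 0, 0, 1.5, 1.5, 103, -1]])

```text
time: 10.15
ee_pos: [0.5993, 0.2933, 0.0372]
eef_rot: [0.993, 0.115, 0.0, 0.0]
ft_force: [1.8, -0.8, 4.0]
width: 0.0005
grip_force: 1.6
```

Emit:
jog_arm(plan=[[0, 0, 0, 0, 0, 1, -1], [0, 0, 0, 0, 0, 2, -1], [0, 0, 0, 0, 0, 2, -1], [0, 0, 0, 0, 0, 2, -1]])

```text
time: 10.55
ee_pos: [0.5993, 0.2934, 0.0356]
eef_rot: [0.993, 0.115, 0.001, 0.0]
ft_force: [0.8, -2.2, 7.6]
width: 0.0005
grip_force: 3.7
```

Emit:
jog_arm(plan=[[0, 0, 0, 0, 0, -15, -1], [0, 0, 0, 0, 0, -45, -1], [0, 0, 0, 0, 0, -80, -1], [0, 0, 0, 0, 0, -115, -1], [0, 0, 0, 35, 0, -125, -1], [0, 0, 0, 70, 0, -125, -1], [0, 0, 0, 90, 0, -125, -1], [0, 0, 0, 90, 0, -125, -1], [0, 0, 0, 90, 0, -125, -1], [0, 0, 0, 90, 0, -125, -1]])

```text
time: 11.55
ee_pos: [0.6853, 0.3144, 0.1602]
eef_rot: [0.993, 0.115, -0.0, -0.0]
ft_force: [0.8, 0.5, 0.4]
width: 0.0012
grip_force: 0.0
```

Run:
```python
from h import *
from bench import camera
c=camera("scene"); W=keys(c,c["world_from_camera"])
for n,u,v in(("round",307,226),("bar",233,246),("square",386,161),("small",333,180)):print(n,np.median(W[v-2:v+3,u-2:u+3].reshape(-1,3),0))
cv2.imwrite("pics/s4.png",c["image"][...,::-1])
```

```text
round [ 0.59145196 -0.10888056  0.03643324]
bar [ 0.48200145 -0.30683853  0.03669117]
square [0.60036322 0.28365859 0.03764043]
small [0.52529253 0.08779991 0.03947   ]
```

View pics/s4.png

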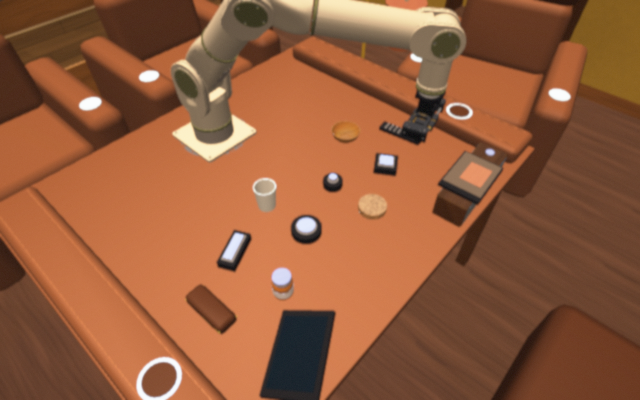

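All three target keys read about 37 mm, which is down. The boxes, at (307,228), (233,248), (386,163) and (333,181), have not moved, and the arm is clear above the table. Nothing touched the small key, and its lower reading comes from an edge pixel.

```bash
python3 -c "
from bench import order
print(order.close_job())"
```

```text
the job is handed in; nothing more can be done
None
```

I pressed the large round, bar and square keys fully down in that order at under 9 N each, left the small key alone, saw nothing shift in the pictures, and handed the job in; no verdict came back.

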